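# Index and lock the photometer's cell selector

### The job

Turn the black knob on the photometer clockwise, feeling for the hidden index notch, until it drops into it; then push the knob straight down until it is fully home. Then slide the steel locking bolt beside it all the way across over the knob's flange, and let go. Never force the knob or the bolt against a block, and leave the glassware alone.

Things in the scene. Friction and masses are not known exactly. Their poses are not given: they have to be found in the camera images.
- photometer: Low white instrument casing fixed to the bench, 200 mm (its x) by 320 mm (its y) by 75 mm high; origin at the centre of its underside, z up, its front faces its -x. The knob's axis stands at its (0, 70 mm); the bolt lies at its right in line with the knob along y.
- selector: Shaft unit sunk in the casing, carrying the knob; origin on the knob's vertical axis at bench height, axes as the photometer's; it stays put. From the top: black grip bar, hub 18 mm in diameter and 10 mm high, round steel flange 72 mm in diameter and 5 mm thick. Knob up, the flange's underside is 9 mm above the casing's top. Let go within 0.07 rad of the notch's middle, the knob centres itself.
- knob_grip (a point): Point on the knob's axis in its grip bar, 12 mm below the bar's top, 117 mm above the bench with the knob up. The bar is 52 mm long (this point's x), 12 mm thick (its y) and 30 mm high, from 18 mm below to 12 mm above this point; z up. The frame turns and goes down with the knob.
- knob (a joint): Knob angle, rad, growing clockwise from above, 0 to 1.75 between stops; starts at 0 to 0.15. The unseen notch's middle lies anywhere from 0.45 to 1.4. Drag is about 0.1 N m; over the last 0.12 before the middle the torque dips by 0.1 to 0.2 (a spring pulls the knob ahead), past it it climbs sharply by 0.4 or more, and about 0.1 past it the knob jumps out. The grip can add a steady offset.
- knob_press (a joint): How far the knob is pushed down, m: 0 up (start), 0.009 fully home. 8 N of friction; it stays where it is left. It goes down only with the knob within about 0.06 rad of the notch's middle; elsewhere it stops on a hard inner ledge after about 1 mm and must not be forced.
- bolt (a joint): How far the bolt has slid towards the knob (along the photometer's +y), m: 0 back (start), 0.026 at its stop, fully across. 2 N of friction; it stays where it is left. Unless the knob is fully home, the bolt runs into the flange's edge after 6 mm.
- bolt_grip (a point): Centre of the bolt's upright grey tab: 30 mm wide (x), 14 mm thick (y, the sliding direction), 34 mm high, from 17 mm below to 17 mm above this point, which stands 104 mm above the bench; axes as the photometer's. A flat steel tongue runs 73 mm from it towards the knob at the tab's foot. Bolt back, this point is 115 mm from the knob's axis.
- reagent_bottle: Bystander: glass bottle with blue cap, 66 mm in diameter, 150 mm high; origin at the centre of its underside.
- beaker: Bystander: open glass beaker, 76 mm in diameter, 100 mm high; origin at the centre of its underside.
- jar: Bystander: amber jar with white lid, 64 mm in diameter, 75 mm high; origin at the centre of its underside.

How it is judged:
On the way, in this order (a step that is already met when the one before it is completed fails the run):
1. the knob is pushed down home in its notch while the bolt is still back (value of joint knob_press above 0.0075 m and value of joint bolt below 0.012 m), for 0.2 s.
2. the bolt is slid across over the flange (value of joint bolt above 0.022 m), for 0.2 s.
At the end, for the whole second after the job is handed in: The knob is at least 7.5 mm down (9 mm is home) and the bolt at least 22 mm across (26 mm is its stop), all let go (value of joint knob_press above 0.0075 m and value of joint bolt above 0.022 m); the robot touches nothing.
It fails at once if the knob is forced against a block inside the instrument or against the bolt with more than 45 N (contact force between selector and photometer above 45 N).
It fails at once if the reagent bottle is disturbed (distance of reagent_bottle from where it was at the start of the episode above 0.03 m or angle between reagent_bottle's own z axis and vertical above 0.4 rad).
It fails at once if the beaker is disturbed (distance of beaker from where it was at the start of the episode above 0.03 m or angle between beaker's own z axis and vertical above 0.4 rad).
It fails at once if the jar is disturbed (distance of jar from where it was at the start of the episode above 0.03 m or angle between jar's own z axis and vertical above 0.4 rad).
It also fails if it takes over 72 s, if anything falls off the work surface, if the arm or the gripper's body presses on something with over 40 N, if the wrist force passes 120 N, or if a joint passes its speed limit or range.

### The arm

A 7-joint arm with a two-finger parallel gripper is mounted at the origin on the work surface. World frame = base frame: x ahead of the robot, y to its left, z up, the work surface at z = 0. Lengths are in m, angles in rad, forces in N, time in s.
With the tool pointing down it reaches from about 0.35 to 0.9 m from the base axis. Payload 8.1 kg.
Tool frame: the origin (TCP) lies at the centre of the arm's flange, where the gripper is bolted on; the fingertips stand 178 mm ahead of it and the grasp point (between the pads) lies 159 mm ahead of it; x points along the fingers, z is the direction in which the jaws open and shut, and the axes are right-handed (so a half turn about x gives the same grasp; the last joint's range is limited). The gripper opens to 92 mm and grips with 3 to 60 N. Pads are 19 mm wide; open, the fingers measure 130 mm over their backs; the gripper's body (75 mm by 190 mm) begins 47 mm behind the grasp point.
Start: joints at [-1.274, 0.434, 0.025, 1.573, -0.012, 1.134, -0.075], TCP at [0.243, 0.576, 0.405] pointing down, gripper open.
Joint ranges: [-2.62, 2.62], [-0.44, 2.09], [-1.27, 1.32], [0.08, 2.57], [-1.32, 4.46], [0.12, 2], [-2.74, 2.74]. Speed limits (rad/s): [2.22, 2.22, 3.01, 3.01, 3.14, 3.14, 3.14].

### API

Orientations are given as a rotation vector (axis times angle).
In Python, from cell import arm, get_image, search_frame, pinpoint gives the robot as it stands.
- The arm moves only by the tool arm_command, never from a script. Its argument "motion" is a list of rows, each a list of 7 numbers: the finger opening in mm, from 0 to 91.8, then the shift along the tool's x, y, z in mm, then the turn, a rotation vector about the tool's x, y, z in degrees. In form: [[fingers, x, y, z, ax, ay, az], ...]. A call has 1 to 5 rows; each row shifts and turns the commanded pose from where the row before left it, along the tool's axes as they then stand; what a row does not reach is not made up. A row lasts 1/8 s, in which the tool goes at most 62.5 mm and 10.7 degrees, less where a joint would pass 70% of its speed; a pose out of reach is approached as far as the arm can. A call with a gripper value outside its range is refused whole. The fingers move at their own pace and stop on an object; "newtons" is the grip in N (left out, the last holds). Time passes only in rows, so rows that do not move let the fingers close. It gives the time, the measured TCP pose, the force and the opening at its end, in the units of the state.
- arm.observe(): the state, without advancing time (a new reading comes with each control period).
- get_image(name): name is "side" or "top"; returns a dict with "frame" (480x640x3 uint8, red, green, blue), "range_z" (480x640 float32, m along the optical axis (not along the pixel's ray), 0 where there is no reading), "K" (3x3 intrinsics, pixels), "origin" and "rotation" of the camera in the world. Camera axes: x right, y down, z forward; pixel columns grow to the right and rows downward; lengths in m; the calibration is good to about 2 mm. A picture is of the moment at which its call begins.
- arm.sign_off(): hands the job in, once; it reports no verdict.
Trained networks look in the newest picture that a camera, given by its name, has taken for a name from the list of things; names that differ only in an ending like _2 or _b are one class to them, and where a whole thing is asked for, a point or a joint stands for the part that bears it (a point fixed in the world has none). Each returns a list of dicts, best first, with "p" (0 to 1); they miss things now and then, are a little off and sometimes report something else, mostly with a low value. They report only what shows in the picture. A call takes as long as a camera call.
- search_frame(camera, target): "point" ([x, y, z] in m, in world coordinates, good to about 4 mm: the middle of the surface that is visible of it).
- pinpoint(camera, target): "point" ([x, y, z] in m, in world coordinates, good to about 4 mm: a listed point, or the origin of a listed thing).
The state is a dict: "clock": time; "joints": joint angles; "dq": joint speeds; "joint_efforts": joint torques, N m; "position": TCP position; "ee_rot": TCP orientation; "force": force on the tool from outside, world axes, zero at the start; "ft_torque": the same for the moment, N m; "width": opening from 0.0 (shut) to 1.0 (fully open).
Only numpy, scipy, OpenCV 4.12 (cv2) and the standard library are available. Lean on these libraries where they do the work, as an engineer would, in place of code of your own. Each camera call takes 0.05 s, during which the arm holds its last target. There are 200 camera calls.

## Working session

There is one attempt and no reset: what is moved stays moved. The work goes in short steps, Python scripts to look and compute and a tool call to move; the robot and the scene stay as the last step left them, time stands still between calls to the robot, and variables do not carry over. Pictures are saved under pics/ and viewed, about 8 in all and at most 12, crops included, and the job is handed in when it is done.

Besides the shell and the picture viewer there is one more tool, called after ">>>" in YAML: its name, and indented under it one key for each argument. arm_command: Moves the arm, as the interface text tells. Its arguments: {"type":"object","properties":{"motion":{"type":"array"},"newtons":{"type":"number"}},"required":["motion"]}

```bash
mkdir -p pics; ls
python3 - <<'E'
from cell import arm,get_image,search_frame,pinpoint
import cv2
for c in("top","side"):
    im=get_image(c); cv2.imwrite(f"pics/{c}0.png",im["frame"][:,:,::-1])
    print(c,im["origin"],im["K"][0,0])
    for t in("knob_grip","bolt_grip","photometer","selector","reagent_bottle","beaker","jar"):
        print(t,[(x["point"],x["p"]) for x in pinpoint(c,t)[:2]])
s=arm.observe();print({k:s[k] for k in("clock","position","ee_rot","force","ft_torque","width")})
E
```

```text
pics
top [0.34841542 0.01064137 1.31503604] 579.5718741874844
knob_grip [([0.5935, -0.3704, 0.0026], 0.67), ([0.5952, 0.0494, 0.1196], 0.55)]
bolt_grip [([0.6089, -0.0639, 0.0985], 0.82)]
photometer [([0.601, -0.0155, -0.0033], 0.73), ([0.5974, 0.0498, 0.0014], 0.56)]
selector [([0.5968, 0.0525, 0.0013], 0.85)]
reagent_bottle [([0.5915, -0.3697, 0.0022], 0.71)]
beaker []
jar [([0.5313, 0.3967, -0.0013], 0.69), ([0.5999, -0.0207, -0.0011], 0.44)]
side [ 0.27485113 -0.75571584  0.94243083] 493.8215343965839
knob_grip [([0.5948, 0.0527, 0.1194], 0.67)]
bolt_grip [([0.6114, -0.0627, 0.1063], 0.74)]
photometer [([0.6029, -0.0201, -0.0015], 0.69)]
selector [([0.5956, 0.0406, -0.005], 0.78)]
reagent_bottle [([0.5946, -0.3702, -0.0033], 0.77), ([0.5946, 0.0463, -0.0039], 0.21)]
beaker [([0.4453, -0.3364, 0.0019], 0.76)]
jar [([0.5329, 0.3879, -0.0019], 0.66)]
{'clock': 0.8, 'position': array([0.24327969, 0.57570487, 0.40477638]), 'ee_rot': array([-0.90976404,  1.37217858,  0.90984159]), 'force': array([ 0.10088543,  0.04787793, -0.42929804]), 'ft_torque': array([-0.00030658, -0.00814839, -0.0108325 ]), 'width': 1.0006508157888727}
```

View pics/top0.png

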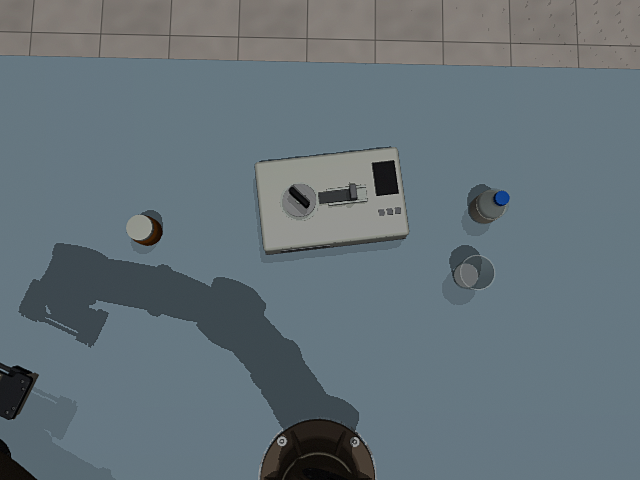

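View pics/side0.png

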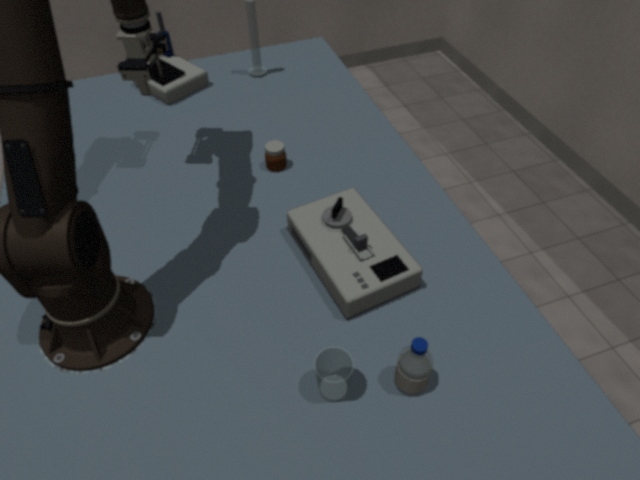

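The top picture shows the black bar at about (299,198), running from upper left to lower right. The bolt tab is at (353,192), with the tongue pointing left towards the knob. The casing is turned by about 0.1 rad. The side view agrees, and the glassware and jar are well clear. Next I measure angles from depth.

```bash
cat > h.py <<'E'
from cell import arm,get_image,search_frame,pinpoint
import numpy as np,cv2
from scipy.spatial.transform import Rotation as R
def cloud(c):
    im=get_image(c);d=im["range_z"];v,u=np.mgrid[:480,:640];K=im["K"]
    p=np.stack([(u-K[0,2])/K[0,0]*d,(v-K[1,2])/K[1,1]*d,d],-1)
    return im,p@np.array(im["rotation"]).T+im["origin"]
def st():
    s=arm.observe();Rm=R.from_rotvec(s["ee_rot"]).as_matrix();p=np.array(s["position"])
    print("t",s["clock"],"tcp",p.round(4),"grasp",(p+.159*Rm[:,0]).round(4),"F",np.round(s["force"],1),"M",np.round(s["ft_torque"],2),"w",round(s["width"]*91.8,1),"q",np.round(s["joints"],2))
    print(Rm.round(3));return s,p,Rm
E
python3 - <<'E'
from h import *
im,P=cloud("top");f=im["frame"]
x,y,z=P[...,0],P[...,1],P[...,2]
m=(im["range_z"]>0)&(abs(x-.6)<.16)&(abs(y+.02)<.22)
def rect(k,n):
    q=(P[k][:,:2]*1000).astype(np.float32);print(n,len(q),cv2.minAreaRect(q),"zmed",np.median(P[k][:,2]),"mean",P[k].mean(0))
rect(m&(z>.06)&(z<.082),"top")
r=np.hypot(x-.595,y-.05)
rect(m&(z>.108)&(r<.045),"bar"); rect(m&(z>.12)&(r<.045),"bar2")
rect(m&(z>.084)&(z<.098)&(r<.045),"flange")
rect(m&(z>.11)&(np.hypot(x-.61,y+.063)<.035),"tab")
st()
big=cv2.resize(f[160:240,270:400,::-1],None,fx=6,fy=6,interpolation=cv2.INTER_CUBIC);cv2.imwrite("pics/crop.png",big)
E
```

```text
Traceback (most recent call last):
  File "h.py", line 7, in cloud
    return im,p@np.array(im["rotation"]).T+im["origin"]
              ~~~~~~~~~~~~~~~~~~~~~~~~~~~~^~~~~~~~~~~~~
ValueError: operands could not be broadcast together with shapes (480,640) (3,)
```

```bash
sed -i 's/np.array(im\["rotation"\]).T/R.from_rotvec(im["rotation"]).as_matrix().T/' h.py
python3 - <<'E'
from h import *
im,P=cloud("top");f=im["frame"]
x,y,z=P[...,0],P[...,1],P[...,2]
m=(im["range_z"]>0)&(abs(x-.6)<.16)&(abs(y+.02)<.22)
def rect(k,n):
    q=(P[k][:,:2]*1000).astype(np.float32);print(n,len(q),cv2.minAreaRect(q),"zmed",np.median(P[k][:,2]),"mean",P[k].mean(0))
rect(m&(z>.06)&(z<.082),"top")
r=np.hypot(x-.595,y-.05)
rect(m&(z>.108)&(r<.045),"bar"); rect(m&(z>.12)&(r<.045),"bar2")
rect(m&(z>.084)&(z<.098)&(r<.045),"flange")
rect(m&(z>.11)&(np.hypot(x-.61,y+.063)<.035),"tab")
st()
big=cv2.resize(f[160:240,270:400,::-1],None,fx=6,fy=6,interpolation=cv2.INTER_CUBIC);cv2.imwrite("pics/crop.png",big)
E
```

```text
top 11485 ((604.4509887695312, -20.898147583007812), (202.51087951660156, 321.30462646484375), 7.915953636169434) zmed 0.07501441344841409 mean [ 0.60129866 -0.02336076  0.07489917]
bar 165 ((594.8870239257812, 48.43264389038086), (51.13243103027344, 12.474529266357422), 47.788875579833984) zmed 0.12817958663494067 mean [0.59372265 0.0484937  0.12676031]
bar2 146 ((595.0274047851562, 48.58747863769531), (50.71427536010742, 12.474529266357422), 47.788875579833984) zmed 0.1287257294590084 mean [0.59454111 0.04871292 0.12836291]
flange 671 ((594.9353637695312, 47.95240020751953), (72.72013854980469, 71.98663330078125), 54.760074615478516) zmed 0.08887456842876573 mean [0.59393195 0.04797087 0.08908436]
tab 98 ((610.2092895507812, -65.1806640625), (29.412487030029297, 14.059085845947266), 6.016104221343994) zmed 0.12033279371298933 mean [ 0.60951161 -0.06465013  0.11990195]
t 0.9 tcp [0.2433 0.5757 0.4047] grasp [0.2433 0.5757 0.2457] F [0.3 0.  0.1] M [-0.   -0.07  0.  ] w 91.9 q [-1.27  0.43  0.03  1.57 -0.01  1.13 -0.08]
[[ 0.    -0.921  0.389]
 [-0.     0.389  0.921]
 [-1.    -0.     0.   ]]
```

View pics/crop.png

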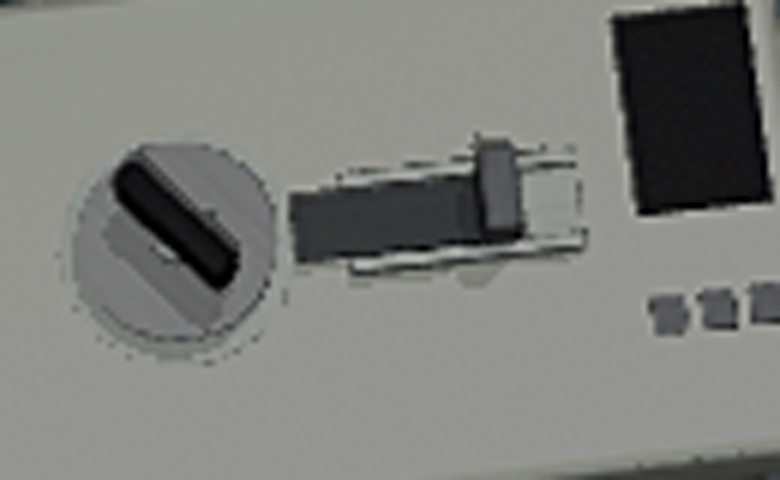

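The crop shows the bar (120–240, 160–290) and the tongue and tab in line with it. The measurements fit together:
- Bar axis at (0.595, 0.0482), with its long axis at yaw 47.8° and its top at 0.129.
- Casing yaw about 7.7°.
- Tab at (0.610, -0.065), 114 mm from the knob.

Next I move over the knob.

>>> arm_command:
  motion:
    - [91, 0, -44, -29, 0, 0, 0]
    - [91, 0, -44, -29, 0, 0, 0]
    - [91, 0, -44, -29, 0, 0, 0]
    - [91, 0, -44, -29, 0, 0, 0]
    - [91, 0, -44, -29, 0, 0, 0]
  newtons: 40

```text
clock: 1.52
position: [0.3903, 0.355, 0.405]
ee_rot: [-0.91, 1.372, 0.91]
force: [0.6, 0.7, -0.0]
width: 0.99
```

>>> arm_command:
  motion:
    - [91, 0, -44, -29, 0, 0, 0]
    - [91, 0, -44, -29, 0, 0, 0]
    - [91, 0, -44, -29, 0, 0, 0]
    - [91, 0, -44, -29, 0, 0, 0]
    - [91, 0, -44, -29, 0, 0, 0]

```text
clock: 2.15
position: [0.5365, 0.1358, 0.405]
ee_rot: [-0.91, 1.371, 0.91]
force: [0.9, 0.5, 0.8]
width: 0.991
```

>>> arm_command:
  motion:
    - [91, 0, -44, -29, 0, 0, 0]
    - [91, 0, -44, -29, 0, 0, 0]
    - [50, 0, 0, 0, 10, 0, 0]
    - [50, 0, 0, 0, 10, 0, 0]
    - [50, 0, 0, 0, 10, 0, 0]

```text
clock: 2.78
position: [0.5942, 0.0494, 0.4047]
ee_rot: [-0.502, 1.512, 0.502]
force: [0.7, 0.0, -0.7]
width: 0.717
```

>>> arm_command:
  motion:
    - [50, 0, 0, 0, 10, 0, 0]
    - [50, 0, 0, 0, 10, 0, 0]
    - [50, 0, 0, 0, 10, 0, 0]
    - [50, 0, 0, 0, 10, 0, 0]
    - [50, 0, 0, 0, 10, 0, 0]

```text
clock: 3.4
position: [0.5942, 0.0497, 0.4048]
ee_rot: [0.181, 1.563, -0.181]
force: [-0.2, 0.7, 0.3]
width: 0.54
```

>>> arm_command:
  motion:
    - [50, 0, 0, 0, 10, 0, 0]
    - [50, 0, 0, 0, 10, 0, 0]
    - [50, 0, 0, 0, 9.3, 0, 0]
    - [50, 0, 0, 0, 0, 0, 0]
    - [50, 0, 0, 0, 0, 0, 0]

```text
clock: 4.03
position: [0.5942, 0.0497, 0.4047]
ee_rot: [0.573, 1.494, -0.573]
force: [-0.3, 0.3, -0.5]
width: 0.546
```

Run:
```python
from h import *
s,p,Rm=st(); print("to go (tool mm)",Rm.T@(np.array([.595,.0482,.121])-p-.159*Rm[:,0])*1000,"zyaw",np.degrees(np.arctan2(Rm[1,2],Rm[0,2])))
```

```text
t 4.025 tcp [0.5942 0.0497 0.4047] grasp [0.5942 0.0497 0.2457] F [-0.3  0.3 -0.5] M [-0.16  0.15 -0.07] w 50.1 q [-0.66  0.44  0.71  1.69 -0.32  1.13 -0.6 ]
[[ 0.     0.669  0.743]
 [-0.     0.743 -0.669]
 [-1.     0.     0.   ]]
to go (tool mm) [124.73130925  -0.55660462   1.62731863] zyaw -41.995468061625004
```

>>> arm_command:
  motion:
    - [50, 40, -0.5, 1.6, 0, 0, 0]
    - [50, 40, 0, 0, 0, 0, 0]
    - [50, 25, 0, 0, 0, 0, 0]
    - [50, 12, 0, 0, 0, 0, 0]
    - [50, 7.5, 0, 0, 0, 0, 0]

```text
clock: 4.65
position: [0.5952, 0.0481, 0.2802]
ee_rot: [0.576, 1.493, -0.575]
force: [0.3, -0.5, 0.4]
width: 0.543
```

>>> arm_command:
  motion:
    - [25, 0, 0, 0, 0, 0, 0]
    - [25, 0, 0, 0, 0, 0, 0]
    - [25, 0, 0, 0, 0, 0, 0]

```text
clock: 5.03
position: [0.5953, 0.0482, 0.2809]
ee_rot: [0.577, 1.492, -0.575]
force: [-0.2, -0.1, 0.2]
width: 0.291
```

Run:
```python
from h import *
st();im,P=cloud("side");c=np.array([.595,.0482,.11])
pc=R.from_rotvec(im["rotation"]).as_matrix().T@(c-im["origin"]);u,v=(im["K"]@pc/pc[2])[:2].astype(int)
cv2.imwrite("pics/s1.png",cv2.resize(im["frame"][v-55:v+45,u-60:u+70,::-1],None,fx=5,fy=5,interpolation=cv2.INTER_CUBIC))
```

```text
t 5.025 tcp [0.5953 0.0482 0.2809] grasp [0.5954 0.0483 0.1219] F [-0.2 -0.1  0.2] M [-0.08  0.11 -0.03] w 26.7 q [-0.6   0.58  0.63  1.82 -0.43  0.88 -0.5 ]
[[ 0.001  0.672  0.741]
 [ 0.     0.741 -0.672]
 [-1.     0.001  0.001]]
```

View pics/s1.png

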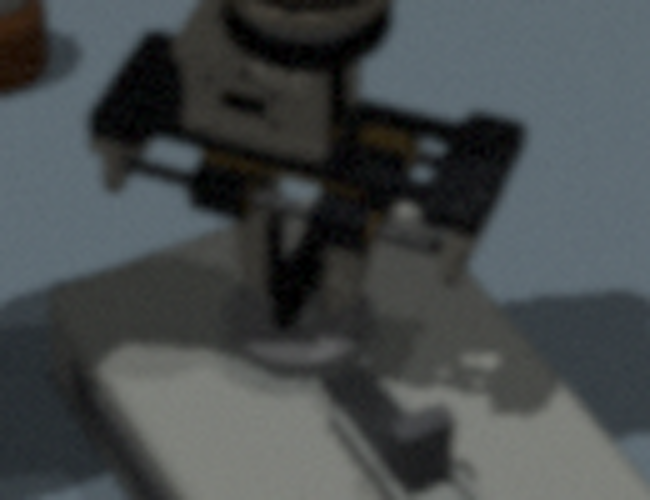

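The side crop shows the bar at (285,270) between the two fingers, with the gripper body clear of the tab at (425,440). I close on it.

>>> arm_command:
  motion:
    - [5, 0, 0, 0, 0, 0, 0]
    - [5, 0, 0, 0, 0, 0, 0]
    - [5, 0, 0, 0, 0, 0, 0]
    - [5, 0, 0, 0, 0, 0, 0]
  newtons: 35

```text
clock: 5.58
position: [0.5949, 0.0484, 0.2803]
ee_rot: [0.576, 1.493, -0.576]
force: [-2.7, 1.8, 4.0]
width: 0.13
```

```bash
cat > t.py <<'E'
from h import *
s=arm.observe();Rm=R.from_rotvec(s["ee_rot"]).as_matrix()
print(round(s["clock"],2),"zyaw",round(np.degrees(np.arctan2(Rm[1,2],Rm[0,2])),2),"M",np.round(s["ft_torque"],3),"F",np.round(s["force"],1),"tau7",round(s["joint_efforts"][6],3),"w",round(s["width"]*91.8,1),"p",np.round(s["position"],4),"q7",round(s["joints"][6],2))
E
python3 t.py
```

```text
5.58 zyaw -42.2 M [0.293 0.719 0.04 ] F [-2.7  1.8  4. ] tau7 -0.022 w 11.9 p [0.5949 0.0484 0.2803] q7 -0.5
```

>>> arm_command:
  motion:
    - [5, 0, 0, 0, 3, 0, 0]
    - [5, 0, 0, 0, 2, 0, 0]

```text
clock: 5.82
position: [0.5948, 0.0485, 0.2803]
ee_rot: [0.645, 1.474, -0.644]
force: [-4.0, 1.7, 6.1]
width: 0.126
```

```bash
python3 t.py
```

```text
5.83 zyaw -47.25 M [0.321 0.847 0.254] F [-4.   1.7  6.1] tau7 0.11 w 11.6 p [0.5948 0.0485 0.2803] q7 -0.57
```

>>> arm_command:
  motion:
    - [5, 0, 0, 0, 2.5, 0, 0]

```text
clock: 5.95
position: [0.5948, 0.0484, 0.2803]
ee_rot: [0.678, 1.463, -0.678]
force: [-3.4, 2.9, 5.3]
width: 0.128
```

```bash
python3 t.py
```

```text
5.95 zyaw -49.76 M [0.396 0.963 0.183] F [-3.4  2.9  5.3] tau7 0.47 w 11.8 p [0.5948 0.0484 0.2803] q7 -0.61
```

>>> arm_command:
  motion:
    - [5, 0, 0, 0, 2.5, 0, 0]

```text
clock: 6.08
position: [0.5948, 0.0485, 0.2803]
ee_rot: [0.712, 1.452, -0.712]
force: [-3.4, 1.5, 6.4]
width: 0.131
```

```bash
python3 t.py
```

```text
6.08 zyaw -52.27 M [0.227 0.833 0.238] F [-3.4  1.5  6.4] tau7 0.348 w 12.0 p [0.5948 0.0485 0.2803] q7 -0.64
```

>>> arm_command:
  motion:
    - [5, 0, 0, 0, 2, 0, 0]

```text
clock: 6.2
position: [0.5948, 0.0485, 0.2803]
ee_rot: [0.739, 1.442, -0.739]
force: [-2.6, 2.1, 6.5]
width: 0.129
```

```bash
python3 t.py
```

```text
6.2 zyaw -54.26 M [0.299 0.893 0.224] F [-2.6  2.1  6.5] tau7 0.153 w 11.9 p [0.5948 0.0485 0.2803] q7 -0.67
```

>>> arm_command:
  motion:
    - [5, 0, 0, 0, 2, 0, 0]

```text
clock: 6.32
position: [0.5948, 0.0485, 0.2803]
ee_rot: [0.766, 1.433, -0.765]
force: [-4.2, 2.8, 5.2]
width: 0.128
```

```bash
python3 t.py
```

```text
6.33 zyaw -56.26 M [0.393 0.918 0.22 ] F [-4.2  2.8  5.2] tau7 0.24 w 11.8 p [0.5948 0.0485 0.2803] q7 -0.7
```

>>> arm_command:
  motion:
    - [5, 0, 0, 0, 2, 0, 0]

```text
clock: 6.45
position: [0.5948, 0.0485, 0.2803]
ee_rot: [0.793, 1.423, -0.792]
force: [-2.8, 2.9, 5.9]
width: 0.13
```

```bash
python3 t.py
```

```text
6.45 zyaw -58.26 M [0.366 0.922 0.202] F [-2.8  2.9  5.9] tau7 0.247 w 11.9 p [0.5948 0.0485 0.2803] q7 -0.73
```

>>> arm_command:
  motion:
    - [5, 0, 0, 0, 2, 0, 0]

```text
clock: 6.58
position: [0.5948, 0.0485, 0.2803]
ee_rot: [0.819, 1.412, -0.819]
force: [-4.0, 3.0, 5.7]
width: 0.127
```

```bash
python3 t.py
```

```text
6.58 zyaw -60.26 M [0.43  0.898 0.229] F [-4.   3.   5.7] tau7 0.243 w 11.6 p [0.5948 0.0485 0.2803] q7 -0.76
```

>>> arm_command:
  motion:
    - [5, 0, 0, 0, 2.3, 0, 0]

```text
clock: 6.7
position: [0.5948, 0.0486, 0.2803]
ee_rot: [0.85, 1.399, -0.849]
force: [-3.7, 1.6, 4.8]
width: 0.127
```

```bash
python3 t.py
```

```text
6.7 zyaw -62.55 M [0.387 0.928 0.258] F [-3.7  1.6  4.8] tau7 0.332 w 11.7 p [0.5948 0.0486 0.2803] q7 -0.79
```

>>> arm_command:
  motion:
    - [5, 0, 0, 0, 2.3, 0, 0]

```text
clock: 6.82
position: [0.5948, 0.0485, 0.2803]
ee_rot: [0.881, 1.386, -0.88]
force: [-2.6, 2.6, 5.7]
width: 0.126
```

```bash
python3 t.py
```

```text
6.83 zyaw -64.86 M [0.47  0.906 0.305] F [-2.6  2.6  5.7] tau7 0.328 w 11.6 p [0.5948 0.0485 0.2803] q7 -0.82
```

>>> arm_command:
  motion:
    - [5, 0, 0, 0, 2.3, 0, 0]

```text
clock: 6.95
position: [0.5948, 0.0486, 0.2803]
ee_rot: [0.911, 1.373, -0.911]
force: [-4.0, 2.3, 6.6]
width: 0.133
```

```bash
python3 t.py
```

```text
6.95 zyaw -67.15 M [0.335 0.884 0.189] F [-4.   2.3  6.6] tau7 0.298 w 12.2 p [0.5948 0.0486 0.2803] q7 -0.85
```

>>> arm_command:
  motion:
    - [5, 0, 0, 0, 2.3, 0, 0]

```text
clock: 7.08
position: [0.5948, 0.0486, 0.2804]
ee_rot: [0.941, 1.359, -0.941]
force: [-3.5, 1.7, 6.5]
width: 0.127
```

```bash
python3 t.py
```

```text
7.08 zyaw -69.46 M [0.423 0.975 0.267] F [-3.5  1.7  6.5] tau7 0.296 w 11.7 p [0.5948 0.0486 0.2804] q7 -0.88
```

>>> arm_command:
  motion:
    - [5, 0, 0, 0, 2.3, 0, 0]

```text
clock: 7.2
position: [0.5948, 0.0486, 0.2803]
ee_rot: [0.972, 1.344, -0.971]
force: [-3.0, 2.0, 5.5]
width: 0.126
```

```bash
python3 t.py
```

```text
7.2 zyaw -71.75 M [0.542 0.984 0.258] F [-3.   2.   5.5] tau7 0.277 w 11.6 p [0.5948 0.0486 0.2803] q7 -0.92
```

>>> arm_command:
  motion:
    - [5, 0, 0, 0, 2.3, 0, 0]

```text
clock: 7.32
position: [0.5949, 0.0486, 0.2804]
ee_rot: [1.002, 1.329, -1.002]
force: [-3.6, 2.7, 6.0]
width: 0.131
```

```bash
python3 t.py
```

```text
7.33 zyaw -74.06 M [0.501 0.966 0.277] F [-3.6  2.7  6. ] tau7 0.328 w 12.0 p [0.5949 0.0486 0.2804] q7 -0.95
```

>>> arm_command:
  motion:
    - [5, 0, 0, 0, 2.3, 0, 0]

```text
clock: 7.45
position: [0.5948, 0.0486, 0.2804]
ee_rot: [1.032, 1.313, -1.032]
force: [-3.8, 2.0, 5.9]
width: 0.128
```

```bash
python3 t.py
```

```text
7.45 zyaw -76.35 M [0.455 0.971 0.224] F [-3.8  2.   5.9] tau7 0.321 w 11.8 p [0.5948 0.0486 0.2804] q7 -0.98
```

>>> arm_command:
  motion:
    - [5, 0, 0, 0, 2.3, 0, 0]

```text
clock: 7.58
position: [0.5949, 0.0485, 0.2803]
ee_rot: [1.063, 1.297, -1.062]
force: [-2.7, 0.6, 4.4]
width: 0.129
```

```bash
python3 t.py
```

```text
7.58 zyaw -78.67 M [0.318 0.831 0.006] F [-2.7  0.6  4.4] tau7 0.502 w 11.9 p [0.5949 0.0485 0.2803] q7 -1.01
```

Torque has dipped, so I take finer steps.

>>> arm_command:
  motion:
    - [5, 0, 0, 0, 1.5, 0, 0]

```text
clock: 7.7
position: [0.5949, 0.0484, 0.2803]
ee_rot: [1.082, 1.286, -1.082]
force: [-3.5, 1.9, 4.4]
width: 0.129
```

```bash
python3 t.py
```

```text
7.7 zyaw -80.19 M [ 0.518  0.828 -0.072] F [-3.5  1.9  4.4] tau7 0.332 w 11.8 p [0.5949 0.0484 0.2803] q7 -1.03
```

>>> arm_command:
  motion:
    - [5, 0, 0, 0, 1.5, 0, 0]

```text
clock: 7.82
position: [0.5949, 0.0484, 0.2803]
ee_rot: [1.102, 1.275, -1.101]
force: [-3.3, 2.4, 6.5]
width: 0.127
```

```bash
python3 t.py
```

```text
7.83 zyaw -81.67 M [ 0.527  0.972 -0.   ] F [-3.3  2.4  6.5] tau7 0.316 w 11.7 p [0.5949 0.0484 0.2803] q7 -1.06
```

>>> arm_command:
  motion:
    - [5, 0, 0, 0, 1.2, 0, 0]

```text
clock: 7.95
position: [0.5949, 0.0485, 0.2803]
ee_rot: [1.117, 1.266, -1.117]
force: [-3.1, 1.8, 5.1]
width: 0.128
```

```bash
python3 t.py
```

```text
7.95 zyaw -82.86 M [0.5   0.897 0.035] F [-3.1  1.8  5.1] tau7 0.219 w 11.8 p [0.5949 0.0485 0.2803] q7 -1.07
```

>>> arm_command:
  motion:
    - [5, 0, 0, 0, 1.2, 0, 0]

```text
clock: 8.07
position: [0.5949, 0.0485, 0.2803]
ee_rot: [1.133, 1.257, -1.132]
force: [-3.1, 3.4, 5.2]
width: 0.125
```

```bash
python3 t.py
```

```text
8.07 zyaw -84.05 M [0.572 0.96  0.111] F [-3.1  3.4  5.2] tau7 0.215 w 11.5 p [0.5949 0.0485 0.2803] q7 -1.09
```

>>> arm_command:
  motion:
    - [5, 0, 0, 0, 1, 0, 0]

```text
clock: 8.2
position: [0.5949, 0.0486, 0.2803]
ee_rot: [1.145, 1.25, -1.145]
force: [-2.8, 2.8, 5.0]
width: 0.128
```

```bash
python3 t.py
```

```text
8.2 zyaw -85.03 M [0.632 0.985 0.201] F [-2.8  2.8  5. ] tau7 0.012 w 11.8 p [0.5949 0.0486 0.2803] q7 -1.1
```

>>> arm_command:
  motion:
    - [5, 0, 0, 0, 1, 0, 0]

```text
clock: 8.32
position: [0.5949, 0.0487, 0.2803]
ee_rot: [1.158, 1.242, -1.158]
force: [-3.4, 2.9, 5.8]
width: 0.127
```

```bash
python3 t.py
```

```text
8.32 zyaw -86.0 M [0.562 0.947 0.396] F [-3.4  2.9  5.8] tau7 -0.143 w 11.7 p [0.5949 0.0487 0.2803] q7 -1.12
```

Torque climbs past -85°, so the middle is near -85.2°. I turn back 0.8° and press down gently.

>>> arm_command:
  motion:
    - [5, 0, 0, 0, -0.8, 0, 0]
    - [5, 1, 0, 0, 0, 0, 0]
    - [5, 1, 0, 0, 0, 0, 0]
  newtons: 45

```text
clock: 8.7
position: [0.5949, 0.0484, 0.2788]
ee_rot: [1.148, 1.249, -1.147]
force: [-5.0, 3.4, 12.1]
width: 0.128
```

```bash
python3 t.py
```

```text
8.7 zyaw -85.2 M [0.596 1.471 0.106] F [-5.   3.4 12.1] tau7 -0.138 w 11.8 p [0.5949 0.0484 0.2788] q7 -1.1
```

>>> arm_command:
  motion:
    - [5, 0.7, 0, 0, 0, 0, 0]

```text
clock: 8.82
position: [0.5949, 0.0484, 0.278]
ee_rot: [1.148, 1.249, -1.147]
force: [-5.5, 2.8, 12.3]
width: 0.13
```

```bash
python3 t.py
```

```text
8.82 zyaw -85.2 M [0.591 1.39  0.128] F [-5.5  2.8 12.3] tau7 -0.134 w 11.9 p [0.5949 0.0484 0.278 ] q7 -1.1
```

>>> arm_command:
  motion:
    - [5, 1, 0, 0, 0, 0, 0]
    - [5, 1, 0, 0, 0, 0, 0]

```text
clock: 9.07
position: [0.5949, 0.0484, 0.2761]
ee_rot: [1.148, 1.249, -1.147]
force: [-5.0, 3.6, 11.3]
width: 0.131
```

>>> arm_command:
  motion:
    - [5, 1, 0, 0, 0, 0, 0]
    - [5, 1, 0, 0, 0, 0, 0]

```text
clock: 9.32
position: [0.5949, 0.0485, 0.2741]
ee_rot: [1.148, 1.249, -1.147]
force: [-5.8, 2.9, 12.8]
width: 0.131
```

```bash
python3 t.py
```

```text
9.32 zyaw -85.2 M [0.497 1.531 0.156] F [-5.8  2.9 12.8] tau7 -0.141 w 12.0 p [0.5949 0.0485 0.2741] q7 -1.1
```

>>> arm_command:
  motion:
    - [5, 1, 0, 0, 0, 0, 0]
    - [5, 0.7, 0, 0, 0, 0, 0]

```text
clock: 9.57
position: [0.5949, 0.0484, 0.2723]
ee_rot: [1.148, 1.249, -1.147]
force: [-4.8, 2.4, 10.6]
width: 0.126
```

>>> arm_command:
  motion:
    - [5, 0.6, 0, 0, 0, 0, 0]

```text
clock: 9.7
position: [0.5949, 0.0485, 0.2718]
ee_rot: [1.148, 1.249, -1.147]
force: [-5.6, 3.2, 8.3]
width: 0.129
```

>>> arm_command:
  motion:
    - [5, 0.4, 0, 0, 0, 0, 0]

```text
clock: 9.82
position: [0.5949, 0.0485, 0.2713]
ee_rot: [1.148, 1.249, -1.147]
force: [-6.1, 3.4, 14.0]
width: 0.132
```

>>> arm_command:
  motion:
    - [5, 0.4, 0, 0, 0, 0, 0]

```text
clock: 9.95
position: [0.595, 0.0484, 0.2713]
ee_rot: [1.148, 1.249, -1.147]
force: [-7.1, 3.0, 18.3]
width: 0.127
```

>>> arm_command:
  motion:
    - [5, 0.3, 0, 0, 0, 0, 0]

```text
clock: 10.07
position: [0.595, 0.0484, 0.2712]
ee_rot: [1.148, 1.249, -1.147]
force: [-8.0, 3.5, 20.8]
width: 0.131
```

The knob hit a hard stop 9.1 mm down, which is fully home. I release it a little and rise.

>>> arm_command:
  motion:
    - [5, -0.8, 0, 0, 0, 0, 0]
    - [26, 0, 0, 0, 0, 0, 0]
    - [26, 0, 0, 0, 0, 0, 0]
    - [26, 0, 0, 0, 0, 0, 0]
    - [26, 0, 0, 0, 0, 0, 0]

```text
clock: 10.7
position: [0.5951, 0.048, 0.2708]
ee_rot: [1.147, 1.247, -1.148]
force: [0.6, 0.1, -0.4]
width: 0.281
```

>>> arm_command:
  motion:
    - [26, -20, 0, 0, 0, 0, 0]
    - [26, -30, 0, 0, 0, 0, 0]
    - [50, 0, 0, 0, -2.9, 0, 0]
    - [50, 0, 0, 40, 0, 0, 0]
    - [50, 0, 0, 40, 0, 0, 0]

```text
clock: 11.32
position: [0.6061, -0.0317, 0.3225]
ee_rot: [1.109, 1.269, -1.107]
force: [-0.2, 0.8, 0.5]
width: 0.533
```

>>> arm_command:
  motion:
    - [50, 0, 0, 34, 0, 0, 0]
    - [50, 0, 0, 0, 0, 0, 0]

```text
clock: 11.58
position: [0.6101, -0.0686, 0.3228]
ee_rot: [1.113, 1.264, -1.113]
force: [-1.4, -0.1, -0.0]
width: 0.542
```

Run:
```python
from h import *
s,p,Rm=st(); print("to go (tool mm)",Rm.T@(np.array([.6102,-.0654,.115])-p-.159*Rm[:,0])*1000,"zyaw",np.degrees(np.arctan2(Rm[1,2],Rm[0,2])))
for c in("top","side"):
    im,P=cloud(c);z=P[...,2];k=(im["range_z"]>0)&(np.hypot(P[...,0]-.595,P[...,1]-.0484)<.034)
    print(c,[(round(a,4)) for a in np.percentile(z[k],[5,25,50,75,90,98])],k.sum())
    k=(im["range_z"]>0)&(np.hypot(P[...,0]-.61,P[...,1]+.065)<.03)&(z>.1)&(z<.13)
    print("tab",P[k].mean(0) if k.any() else None,k.sum(),[(x["point"],x["p"]) for x in pinpoint(c,"bolt_grip")[:1]])
    cv2.imwrite(f"pics/{c}2.png",im["frame"][:,:,::-1])
```

```text
t 11.575 tcp [ 0.6101 -0.0686  0.3228] grasp [ 0.6105 -0.069   0.1638] F [-1.4 -0.1 -0. ] M [-0.04  0.18  0.04] w 49.7 q [-0.52  0.61  0.85  1.75 -0.53  1.03 -0.92]
[[ 0.002  0.992  0.129]
 [-0.002  0.129 -0.992]
 [-1.     0.002  0.002]]
to go (tool mm) [48.79592044  0.11641499 -3.6694894 ] zyaw -82.61503505535536Traceback (most recent call last):
  File "<stdin>", line 5, in <module>
    return _quantile_unchecked(
        a, q, axis, out, overwrite_input, method, keepdims, weights)
    return _ureduce(a,
                    func=_quantile_ureduce_func,
    ...<5 lines>...
                    overwrite_input=overwrite_input,
                    method=method)
    r = func(a, **kwargs)
    result = _quantile(arr,
                       quantiles=q,
    ...<2 lines>...
                       out=out,
                       weights=wgt)
    slices_having_nans = np.isnan(arr[-1, ...])
                                  ~~~^^^^^^^^^
IndexError: index -1 is out of bounds for axis 0 with size 0
```

Top camera is blocked by the arm, so I check the knob height from the side before going to the bolt.

Run:
```python
from h import *
im,P=cloud("side");z=P[...,2];r=np.hypot(P[...,0]-.595,P[...,1]-.0484);v=im["range_z"]>0
for n,k in(("knob",v&(r<.02)&(z>.1)&(z<.14)),("flange",v&(r<.034)&(r>.022)&(z<.1))):
    print(n,k.sum(),np.percentile(z[k],[5,50,95]).round(4) if k.any() else 0)
c=np.array([.6,0,.1]);pc=R.from_rotvec(im["rotation"]).as_matrix().T@(c-im["origin"]);u,w=(im["K"]@pc/pc[2])[:2].astype(int)
cv2.imwrite("pics/s2.png",cv2.resize(im["frame"][w-60:w+60,u-75:u+75,::-1],None,fx=5,fy=5,interpolation=cv2.INTER_CUBIC))
```

```text
knob 123 [0.1014 0.1152 0.1208]
flange 164 [0.0766 0.0796 0.0966]
```

View pics/s2.png

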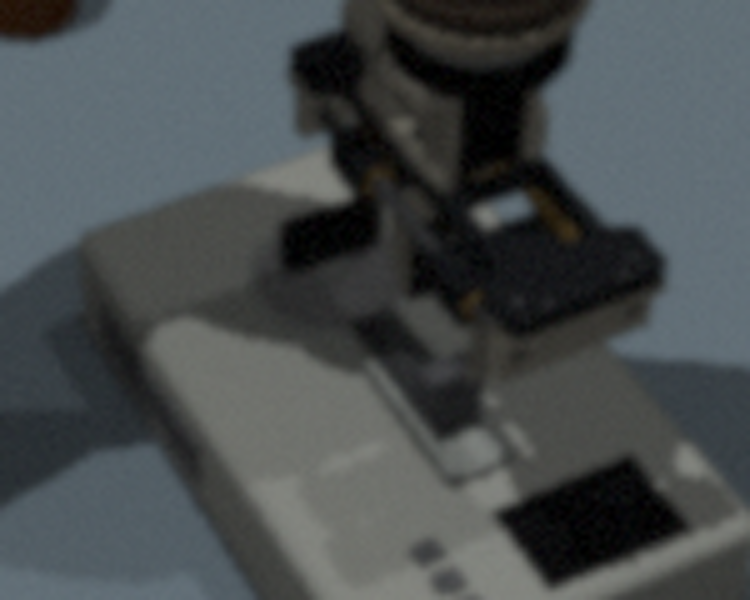

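The side crop shows the knob down (bar at (330,235), top at 0.120, flange at 0.080, so home). The fingers straddle the bolt tab at (455,390). I descend and grip lightly.

>>> arm_command:
  motion:
    - [50, 0, 0, -3.7, 0, 0, 0]
    - [50, 20, 0, 0, 0, 0, 0]
    - [50, 18, 0, 0, 0, 0, 0]
    - [50, 10.5, 0, 0, 0, 0, 0]
    - [50, 0, 0, 0, 0, 0, 0]

```text
clock: 12.3
position: [0.6094, -0.0611, 0.2711]
ee_rot: [1.109, 1.271, -1.112]
force: [0.6, -0.7, -0.2]
width: 0.546
```

>>> arm_command:
  motion:
    - [7, 0, 0, 0, 0, 0, 0]
    - [7, 0, 0, 0, 0, 0, 0]
    - [7, 0, 0, 0, 0, 0, 0]
    - [7, 0, 0, 0, 0, 0, 0]
    - [7, 0, 0, 0, 0, 0, 0]
  newtons: 15

```text
clock: 12.92
position: [0.6099, -0.0616, 0.2728]
ee_rot: [1.11, 1.268, -1.11]
force: [0.6, -2.8, 2.2]
width: 0.151
```

```bash
python3 t.py
```

```text
12.93 zyaw -82.33 M [-0.495  0.056  0.021] F [ 0.6 -2.8  2.2] tau7 0.02 w 13.8 p [ 0.6099 -0.0616  0.2728] q7 -0.89
```

>>> arm_command:
  motion:
    - [7, 0, 0, -4, 0, 0, 0]
    - [7, 0, 0, -4, 0, 0, 0]
    - [7, 0, 0, 0, 0, 0, 0]

```text
clock: 13.3
position: [0.6088, -0.0525, 0.2728]
ee_rot: [1.11, 1.27, -1.109]
force: [-0.8, -0.6, 5.9]
width: 0.153
```

```bash
python3 t.py
```

```text
13.3 zyaw -82.27 M [-0.173  0.27  -0.027] F [-0.8 -0.6  5.9] tau7 0.0 w 14.0 p [ 0.6088 -0.0525  0.2728] q7 -0.9
```

>>> arm_command:
  motion:
    - [7, 0, 0, -4, 0, 0, 0]
    - [7, 0, 0, -4, 0, 0, 0]
    - [7, 0, 0, -2, 0, 0, 0]

```text
clock: 13.68
position: [0.6075, -0.0429, 0.2727]
ee_rot: [1.11, 1.27, -1.109]
force: [-0.1, -2.0, 5.0]
width: 0.152
```

>>> arm_command:
  motion:
    - [7, 0, 0, -1, 0, 0, 0]
    - [7, 0, 0, -1, 0, 0, 0]

```text
clock: 13.92
position: [0.6072, -0.041, 0.2727]
ee_rot: [1.11, 1.269, -1.109]
force: [-0.4, -1.9, 5.4]
width: 0.152
```

>>> arm_command:
  motion:
    - [7, 0, 0, -0.7, 0, 0, 0]

```text
clock: 14.05
position: [0.6071, -0.0403, 0.2727]
ee_rot: [1.11, 1.269, -1.109]
force: [-0.3, -3.0, 6.5]
width: 0.149
```

>>> arm_command:
  motion:
    - [7, 0, 0, -0.7, 0, 0, 0]

```text
clock: 14.18
position: [0.607, -0.0397, 0.2727]
ee_rot: [1.11, 1.269, -1.109]
force: [-0.4, -0.7, 6.2]
width: 0.153
```

>>> arm_command:
  motion:
    - [7, 0, 0, -0.6, 0, 0, 0]

```text
clock: 14.3
position: [0.607, -0.0392, 0.2728]
ee_rot: [1.11, 1.269, -1.109]
force: [0.8, -3.7, 5.9]
width: 0.151
```

>>> arm_command:
  motion:
    - [7, 0, 0, -0.5, 0, 0, 0]

```text
clock: 14.42
position: [0.6069, -0.0391, 0.2728]
ee_rot: [1.11, 1.268, -1.11]
force: [1.5, -5.4, 5.2]
width: 0.15
```

Stop reached about 26 mm across. I let go and rise.

>>> arm_command:
  motion:
    - [30, 0, 0, 0.4, 0, 0, 0]
    - [30, 0, 0, 0, 0, 0, 0]
    - [30, 0, 0, 0, 0, 0, 0]
    - [30, 0, 0, 0, 0, 0, 0]
    - [30, 0, 0, 0, 0, 0, 0]

```text
clock: 15.05
position: [0.6068, -0.0392, 0.2724]
ee_rot: [1.11, 1.27, -1.11]
force: [-0.3, 0.7, -0.3]
width: 0.325
```

>>> arm_command:
  motion:
    - [30, -20, 0, 0, 0, 0, 0]
    - [30, -40, 0, 0, 0, 0, 0]
    - [30, -50, 0, 0, 0, 0, 0]
    - [30, -50, 0, 0, 0, 0, 0]
    - [30, 0, -50, 0, 0, 0, 0]

```text
clock: 15.68
position: [0.5598, -0.0464, 0.4376]
ee_rot: [1.111, 1.261, -1.103]
force: [-1.0, -0.2, -1.1]
width: 0.324
```

>>> arm_command:
  motion:
    - [30, 0, -50, 0, 0, 0, 0]
    - [30, 0, -50, 0, 0, 0, 0]
    - [30, 0, -40, 0, 0, 0, 0]
    - [30, 0, 0, 0, 0, 0, 0]

```text
clock: 16.18
position: [0.4162, -0.0662, 0.433]
ee_rot: [1.115, 1.273, -1.107]
force: [0.4, 0.4, -0.2]
width: 0.322
```

Run:
```python
from h import *
st()
for c in("side","top"):
    im,P=cloud(c);z=P[...,2];r=np.hypot(P[...,0]-.595,P[...,1]-.0484);v=im["range_z"]>0
    for n,k in(("knob",v&(r<.015)&(z>.1)&(z<.14)),("flange",v&(r<.034)&(r>.022)&(z<.1)),("tab",v&(np.hypot(P[...,0]-.607,P[...,1]+.045)<.04)&(z>.114)&(z<.128))):
        print(c,n,k.sum(),(np.percentile(z[k],[5,50,95]).round(4),P[k].mean(0).round(4)) if k.any() else 0)
    w=np.array([.6,0,.1]);pc=R.from_rotvec(im["rotation"]).as_matrix().T@(w-im["origin"]);u,w=(im["K"]@pc/pc[2])[:2].astype(int)
    cv2.imwrite(f"pics/{c}3.png",cv2.resize(im["frame"][w-60:w+60,u-75:u+75,::-1],None,fx=5,fy=5))
```

```text
t 16.175 tcp [ 0.4162 -0.0662  0.433 ] grasp [ 0.4162 -0.0653  0.274 ] F [ 0.4  0.4 -0.2] M [-0.03  0.15 -0.02] w 29.5 q [-1.    0.05  1.12  2.05 -0.06  1.07 -1.29]
[[ 0.     0.991  0.133]
 [ 0.006  0.133 -0.991]
 [-1.     0.001 -0.006]]
side knob 93 (array([0.1014, 0.1159, 0.1208]), array([0.5951, 0.0441, 0.1133]))
side flange 174 (array([0.0769, 0.0802, 0.0953]), array([0.5898, 0.0366, 0.0823]))
side tab 75 (array([0.1152, 0.1195, 0.1225]), array([ 0.6036, -0.043 ,  0.1194]))
top knob 79 (array([0.1153, 0.1198, 0.1237]), array([0.5953, 0.0485, 0.1196]))
top flange 410 (array([0.0761, 0.0804, 0.0881]), array([0.5926, 0.0483, 0.081 ]))
top tab 92 (array([0.1162, 0.1205, 0.1243]), array([ 0.6061, -0.0394,  0.1204]))
```

View pics/side3.png

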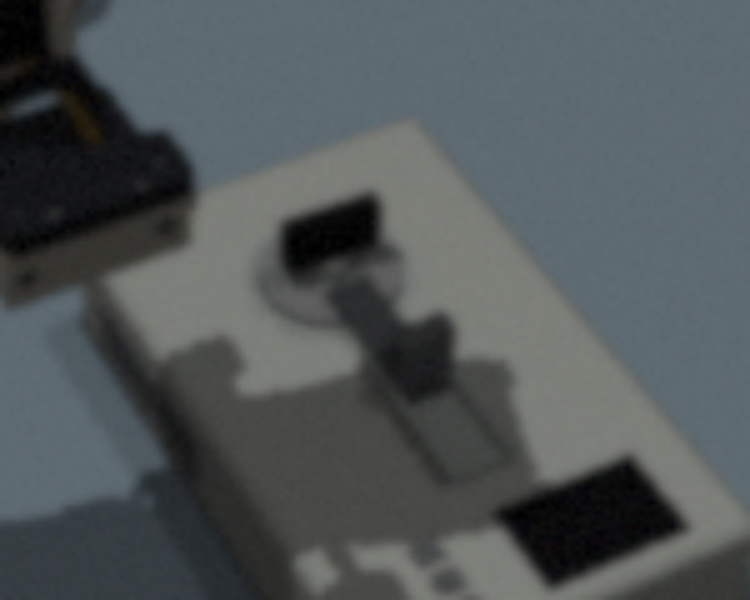

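The side crop shows the knob down at (330,235). The bolt tongue lies over the flange at (355,300), the tab is forward at (430,350), and the arm is clear. Measured from above, the tab has moved about 26 mm and the bar top is at 0.120. I hand in.

```bash
python3 -c "
from cell import arm
print(arm.sign_off())"
```

```text
the job is handed in; nothing more can be done
None
```

The job is done and handed in at about 16 s of the 72 s allowed. `sign_off` gives no verdict, so success rests on my own checks.

- **Notch:** I turned the knob clockwise in small steps. The torque fell from about 0.25 to -0.07 N m, then climbed to 0.40 N m about 43° from the start. I turned back 0.8° to the middle.
- **Knob:** I pressed it down 9.1 mm to a firm stop, with at most about 21 N at the wrist. Afterwards the bar's top measured 0.120 m and the flange's top 0.080 m, both 9 mm lower than at the start.
- **Bolt:** I gripped the tab and slid it to its stop with about 5 N. Closing the gripper had probably already shifted the bolt about 3 mm, which is within the 12 mm allowed. The top camera puts its travel at about 26 mm, and the side picture shows the tongue over the flange.
- **End state:** The gripper is open and clear of everything, with near-zero force. The moves stayed well clear of the glassware and jar. I did not measure their positions again at the end.

One check failed: the first knob-height look with the top camera, because the arm blocked its view. I used the side camera instead. The side camera's figure for the tab's centre was about 4 mm off the top camera's, because it sees only some of the tab's faces.

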